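Close the tumbler barrel: four wing knobs in star order

TASK

Two polishing-tumbler barrels stand on the jeweller's bench; the grey one is already closed, the blue one still needs the last tightening pass on its lid. Turn the blue barrel's four wing knobs clockwise until fully tight (each knob's white mark points at the middle of the lid), in star order so the lid seals evenly: the red knob first, then the black knob straight across from it, then the remaining two, one after the other, in either order. Then let go.

Things in the scene. Friction and masses are not known exactly. Their poses are not given: they have to be found in the camera images.
- barrel: blue round barrel, 196 mm across, fixed upright on the bench; flat lid 194 mm across, its top 114 mm above the bench, in its middle a blue disc 80 wide, 3 mm high, and around it four wing knobs, each on a washer 34 wide, 5 mm high. Origin: underside centre; z up, x towards the red knob (+y is left, -y right). The grey barrel is alike, its centre at least 300 mm away, its knobs are fixed.
- knob_red (a joint): The red knob at (+72, 0) mm of the barrel's frame: upright bar 44 long, 14 thick, from 119 to 152 mm above the bench; turns about its vertical middle axis. Value in rad: 0 = fully tight (hard stop; bar along the lid's radius, white mark on its top towards the lid's middle), positive = anticlockwise from there seen from above (starts 0.6 to 1.2, stop at 1.4). Stays where left (0.06 N m), does not rise or sink.
- knob_across (a joint): The black knob at (-72, 0) mm (straight across from the red one) of the barrel's frame: upright bar 44 long, 14 thick, from 119 to 152 mm above the bench; turns about its vertical middle axis. Value in rad: 0 = fully tight (hard stop; bar along the lid's radius, white mark on its top towards the lid's middle), positive = anticlockwise from there seen from above (starts 0.6 to 1.2, stop at 1.4). Stays where left (0.06 N m), does not rise or sink.
- knob_left (a joint): The black knob at (0, +72) mm of the barrel's frame: upright bar 44 long, 14 thick, from 119 to 152 mm above the bench; turns about its vertical middle axis. Value in rad: 0 = fully tight (hard stop; bar along the lid's radius, white mark on its top towards the lid's middle), positive = anticlockwise from there seen from above (starts 0.6 to 1.2, stop at 1.4). Stays where left (0.06 N m), does not rise or sink.
- knob_right (a joint): The black knob at (0, -72) mm of the barrel's frame: upright bar 44 long, 14 thick, from 119 to 152 mm above the bench; turns about its vertical middle axis. Value in rad: 0 = fully tight (hard stop; bar along the lid's radius, white mark on its top towards the lid's middle), positive = anticlockwise from there seen from above (starts 0.6 to 1.2, stop at 1.4). Stays where left (0.06 N m), does not rise or sink.

How it is judged:
On the way, in this order (a step that is already met when the one before it is completed fails the run):
1. the red knob is tight (value of joint knob_red below 0.17 rad), for 0.2 s.
2. then the knob across from it is tight (value of joint knob_across below 0.17 rad), for 0.2 s.
3. then one of the two remaining knobs is tight (value of joint any of knob_left, knob_right below 0.17 rad), for 0.2 s.
4. then the last knob is tight (value of joint each of knob_red, knob_across, knob_left, knob_right below 0.17 rad), for 0.2 s.
At the end, for the whole second after the job is handed in: all four knobs of the blue barrel are within 0.17 rad (10 degrees) of fully tight and at rest, tightened in star order (all of step 4 and velocity of joint each of knob_red, knob_across, knob_left, knob_right below 0.1 rad/s); the robot touches nothing.
It also fails if it takes over 64 s, if anything falls off the work surface, if the arm or the gripper's body presses on something with over 40 N, if the wrist force passes 120 N, or if a joint passes its speed limit or range.

ROBOT

A 6-joint arm with a two-finger parallel gripper is mounted at the origin on the work surface. World frame = base frame: x ahead of the robot, y to its left, z up, the work surface at z = 0. Lengths are in m, angles in rad, forces in N, time in s.
With the tool pointing down it reaches from about 0.35 to 0.975 m from the base axis. Payload 4.9 kg.
Tool frame: the origin (TCP) lies on the centre line of the jaws, within the pads' length; the fingertips stand 8 mm ahead of it and the grasp point (between the pads) lies 11 mm behind it; z points along the fingers, y is the direction in which the jaws open and shut (so a half turn about z gives the same grasp; the last joint's range is limited). The gripper opens to 85 mm and grips with 20 to 120 N. Pads are 22 mm wide; open, the fingers measure 114 mm over their backs; the gripper's body (76 mm by 85 mm) begins 54 mm behind the grasp point. The pads swing forward as they close: fully open they stand 13 mm farther back than shut.
Start: joints at [1.21, 0.053, 1.613, -0, 1.476, -0.119], TCP at [0.15, 0.607, 0.239] pointing down, gripper open.
Joint ranges: [-3.01, 3.01], [-1.01, 2.22], [0.06, 2.58], [-1.02, 4.17], [0.09, 2.62], [-3.14, 3.14]. Speed limits (rad/s): [2.57, 2.57, 3.14, 3.14, 3.14, 3.14].

INTERFACE

Orientations are given as a rotation vector (axis times angle).
In Python, from station import get_obs, get_image, calibration, finish_job gives the robot as it stands. The module is installed in compiled form; this text tells all that it offers.
- The arm moves only by the shell command python3 -m jog 'ROWS' [FORCE]. ROWS is JSON, a list of rows, each a list of 7 numbers: the shift along the tool's x, y, z in cm, then the turn, a rotation vector about the tool's x, y, z in rad, then the closure in counts, from 0 (fully open) to 255 (shut). In form: [[dx, dy, dz, ax, ay, az, jaw], ...]. A call has 1 to 8 rows; each row is the pose to reach, as a shift and turn from the pose measured when the call began, along the tool's axes at that moment; what a row does not reach only later rows make up. A row lasts 1/12 s, in which the tool goes at most 41.7 mm and 7.16 degrees, less where a joint would pass 70% of its speed; a pose out of reach is approached as far as the arm can. A call with a gripper value outside its range is refused whole. The fingers move at their own pace and stop on an object; FORCE is the grip in N (left out, the last holds). Time passes only in rows, so rows that repeat a pose let the fingers close. It gives the time, the measured TCP pose, the force and the opening at its end, in the units of the state.
- get_obs(): the state, without advancing time (a new reading comes with each control period).
- get_image(name): name is "scene" or "top"; returns the picture (420x560x3 uint8, red, green, blue); there is no depth.
- calibration(name): a dict with "vfov" (degrees; the focal length in pixels is half the picture's height over the tangent of half this angle, whatever the lens; pixels are square), "cx", "cy" (the principal point, pixels), "R" (3x3) and "t" (3): a world point X has camera coordinates R X + t. Camera axes: x right, y down, z forward; pixel columns grow to the right and rows downward; lengths in m; the calibration is good to about 2 mm. A picture is of the moment at which its call begins. calibration takes no time and is no camera call.
- finish_job(): hands the job in, once; it reports no verdict.
The state is a dict: "t": time; "q": joint angles; "dq": joint speeds; "effort": joint torques, N m; "tool_pos": TCP position; "tool_rot": TCP orientation; "contact_force": force on the tool from outside, world axes, zero at the start; "wrist_torque": the same for the moment, N m; "opening": finger opening in m.
Only numpy, scipy, OpenCV 4.12 (cv2) and the standard library are available. Lean on these libraries where they do the work, as an engineer would, in place of code of your own. Each camera call takes 0.05 s, during which the arm holds its last target. There are 200 camera calls.

## Working session

There is one attempt and no reset: what is moved stays moved. The work goes in short steps, Python scripts to look and compute and a shell command to move; the robot and the scene stay as the last step left them, time stands still between calls to the robot, and variables do not carry over. Pictures are saved under pics/ and viewed, about 8 in all and at most 12, crops included, and the job is handed in when it is done.

```bash
mkdir -p pics
python3 - <<'E'
from station import *
import cv2
for n in("scene","top"):
    cv2.imwrite(f"pics/{n}0.png",get_image(n)[:,:,::-1]); c=calibration(n); print(n,c)
o=get_obs(); print(o)
E
```

```text
scene {'vfov': 53.71961545611679, 'cx': 284.2566138684311, 'cy': 208.5712164545131, 'R': array([[-2.45024573e-01,  9.69516392e-01, -9.61085932e-04],
       [ 7.97020816e-01,  2.00865380e-01, -5.69570818e-01],
       [-5.52015196e-01, -1.40324852e-01, -8.21941701e-01]]), 't': array([ 0.1488223 , -0.38870978,  1.1250467 ])}
top {'vfov': 42.445438297746065, 'cx': 289.74647710674253, 'cy': 219.72577155595542, 'R': array([[-0.01220164, -0.99977521, -0.01733944],
       [-0.99568496,  0.01374339, -0.09177459],
       [ 0.09199226,  0.01614482, -0.99562883]]), 't': array([0.00731466, 0.53074362, 1.17552276])}
{'t': 0.1, 'q': array([ 1.20999962e+00,  5.33289987e-02,  1.61417847e+00,  1.45233983e-05,
        1.47600013e+00, -1.19005688e-01]), 'dq': array([-0.00052429, -0.00049202, -0.00463691,  0.00078084, -0.00043024,
        0.00167566]), 'effort': array([-1.22258066e-04, -3.94902313e+01, -3.71362889e+01, -1.46731750e-04,
        3.96800169e-03,  7.21631437e-06]), 'tool_pos': array([0.14945222, 0.60629411, 0.23814928]), 'tool_rot': array([-3.78825361e-01, -3.11819505e+00,  2.91601348e-03]), 'contact_force': array([ 0.1551956 , -0.08368069,  0.09811341]), 'wrist_torque': array([-0.02150747,  0.03778988,  0.0071109 ]), 'opening': 0.08549861254051212}
```

View pics/top0.png

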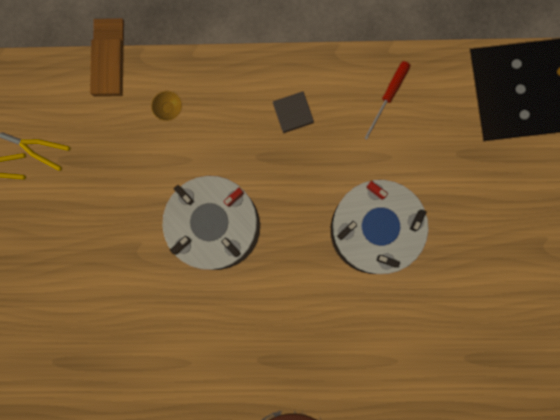

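View pics/scene0.png

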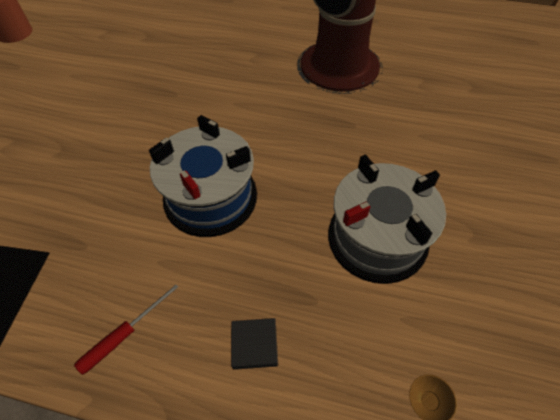

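The top view shows the blue barrel's disc at about (381,226), with the red knob at (377,190) and black knobs at (418,220), (388,261) and (347,230). The scene view shows its disc at about (201,161) and the red knob at (190,186). Next I measure these.

```bash
cat > h.py <<'E'
from station import *
import cv2, numpy as np
from scipy.spatial.transform import Rotation as Ro
def ray(n,uv,z):
    c=calibration(n); f=210/np.tan(np.radians(c["vfov"])/2)
    uv=np.atleast_2d(uv).astype(float)
    d=np.c_[(uv[:,0]-c["cx"])/f,(uv[:,1]-c["cy"])/f,np.ones(len(uv))]@c["R"]
    C=-c["R"].T@c["t"]; return (C+d*((z-C[2])/d[:,2])[:,None])[:,:2]
def proj(n,X):
    c=calibration(n); f=210/np.tan(np.radians(c["vfov"])/2)
    p=np.atleast_2d(X)@c["R"].T+c["t"]; return p[:,:2]/p[:,2:]*f+[c["cx"],c["cy"]]
def disc(n,im):
    h=cv2.cvtColor(im,cv2.COLOR_RGB2HSV); m=cv2.inRange(h,(105,120,40),(130,255,255))
    best=[]
    k,l,s,c=cv2.connectedComponentsWithStats(m)
    out=[]
    for i in range(1,k):
        if s[i,4]>200:
            cs,_=cv2.findContours((l==i).astype(np.uint8),0,1); p=ray(n,cs[0][:,0],.117)
            (cx,cy),r=cv2.minEnclosingCircle(p.astype(np.float32)*1000); out.append((round(cx,1),round(cy,1),round(r,1),int(s[i,4])))
    return out
def knobs(n,im,c,zs=(.136,)):
    """dark/red blobs on the lid near 72 mm of centre c"""
    h=cv2.cvtColor(im,cv2.COLOR_RGB2HSV).astype(int)
    yy,xx=np.mgrid[:420,:560]; P=ray(n,np.c_[xx.ravel(),yy.ravel()],.14).reshape(420,560,2)-c
    r=np.hypot(*P.transpose(2,0,1)); lid=(r>.045)&(r<.105)
    red=(((h[:,:,0]<8)|(h[:,:,0]>172))&(h[:,:,1]>150)&lid)
    blk=((h[:,:,2]<60)&lid)
    return red.astype(np.uint8),blk.astype(np.uint8),P
E
python3 - <<'E'
from h import *
ims={n:get_image(n) for n in("top","scene")}
for n in ims: print(n,disc(n,ims[n]))
c=np.array(disc("top",ims["top"])[0][:2])/1000
im=ims["top"]
red,blk,P=knobs("top",im,c)
for nm,m in(("red",red),("blk",blk)):
    k,l,s,ce=cv2.connectedComponentsWithStats(m)
    for i in range(1,k):
        if s[i,4]>25:
            p=P[l==i]; w=np.linalg.svd(p-p.mean(0),full_matrices=False)[2][0]
            print(nm,s[i,4],ce[i],p.mean(0)*1000,"pos ang",np.degrees(np.arctan2(*p.mean(0)[::-1])),"bar",np.degrees(np.arctan2(w[1],w[0]))%180)
u,v=proj("top",[[*c,.14]])[0]; u,v=int(u),int(v)
cr=cv2.resize(im[v-60:v+60,u-70:u+70,::-1],(700,600),interpolation=cv2.INTER_CUBIC); print("crop origin",u-70,v-60)
cv2.imwrite("pics/c1.png",cv2.convertScaleAbs(cr,alpha=1.8))
E
```

```text
top [(506.6, -186.3, 36.4, 996)]
scene [(506.7, -185.4, 38.1, 961), (576.4, -100.1, 48.5, 328)]
red 118 [374.70338983 189.02542373] [73.11746702 13.36127864] pos ang 10.355807151481491 bar 41.300434973808365
blk 109 [418.14678899 217.86238532] [ 13.72398452 -71.6168057 ] pos ang -79.15187853761533 bar 143.94564031703877
blk 90 [338.97777778 248.52222222] [-45.36298865  87.52355129] pos ang 117.39746581040134 bar 28.169952608039722
blk 73 [343.8630137  232.71232877] [-14.00586911  77.1043111 ] pos ang 100.2954256412762 bar 133.377779837526
blk 75 [392.25333333 262.4       ] [-74.28125219 -17.45169589] pos ang -166.77866392132933 bar 71.05511337941378
crop origin 312 165
```

View pics/c1.png

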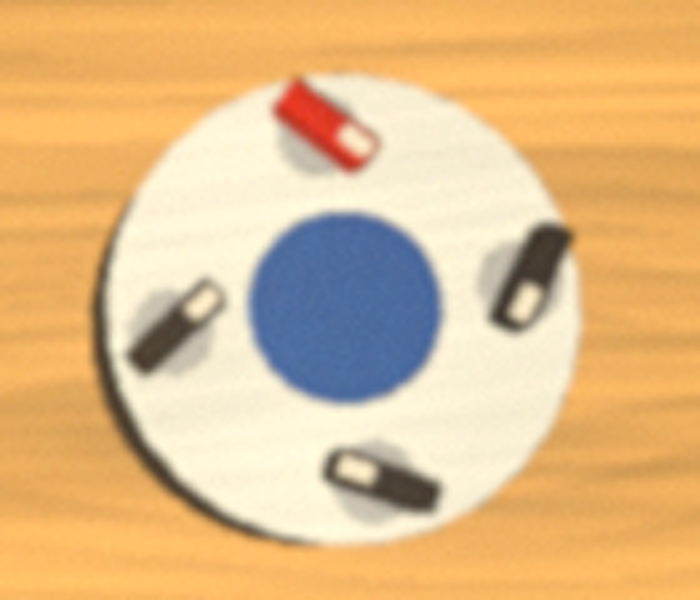

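The crop shows the blue lid, with the marks on the inner ends of the bars. Bar tops are centred at about red (328,124), right (534,277), across (383,480) and left (177,327) in crop pixels (5x). I cast these bar tops at z=152 mm.

Run:
```python
from h import *
o0=np.array([312,165])
# crop px: outer end, mark end (mid of end edges of top face)
K={"red":[(287,95),(370,155)],"across":[(438,494),(330,463)],"left":[(138,362),(215,292)],"right":[(562,230),(508,322)]}
T={}
for k,e in K.items():
    p=ray("top",(np.array(e)-2)/5.+o0,.152); T[k]=p
    d=p[1]-p[0]; print(k,"centre mm",p.mean(0)*1e3,"len",np.linalg.norm(d)*1e3,"markdir deg",np.degrees(np.arctan2(d[1],d[0])))
C=np.mean([p.mean(0) for p in T.values()],0); print("C",C*1e3)
a=[np.arctan2(*(T[k].mean(0)-C)[::-1])-o for k,o in zip(K,(0,np.pi,np.pi/2,-np.pi/2))]
a=(np.array(a)+np.pi)%(2*np.pi)-np.pi; print("frame yaw per knob",np.degrees(a)); y=a.mean()
for k,o in zip(K,(0,np.pi,np.pi/2,-np.pi/2)):
    p=T[k];d=p[1]-p[0]; v=np.arctan2(d[1],d[0])-(y+o+np.pi); v=(v+np.pi)%(2*np.pi)-np.pi
    print(k,"model pos",(C+.072*np.array([np.cos(y+o),np.sin(y+o)]))*1e3,"r",np.linalg.norm(p.mean(0)-C)*1e3,"value",v)
o=get_obs(); R=Ro.from_rotvec(o["tool_rot"]).as_matrix(); print("tool axes\n",R.round(3),"x yaw",np.degrees(np.arctan2(R[1,0],R[0,0])))
```

```text
red centre mm [ 576.72740734 -176.32448848] len 40.518584961312875 markdir deg -127.28424452890066
across centre mm [ 436.39127401 -194.2642398 ] len 43.77627085764511 markdir deg 73.19139950958345
left centre mm [ 497.08857009 -114.30836526] len 41.287125829854794 markdir deg -48.59764552091884
right centre mm [ 515.37769997 -256.03194906] len 42.579885363842806 markdir deg 148.14677780959045
C [ 506.39623785 -185.23226065]
frame yaw per knob [7.21834521 7.35163919 7.47646188 7.2297744 ]
red model pos [ 577.80959115 -176.059858  ] r 70.89303073445802 value 0.792321889802869
across model pos [ 434.98288455 -194.4046633 ] r 70.58520815068485 value 1.1496892947407638
left model pos [ 497.2238352  -113.81890735] r 71.53203210509879 value 0.5948657928937582
right model pos [ 515.56864051 -256.64561395] r 71.36709705026838 value 0.8871111113588999
tool axes
 [[-0.971  0.239 -0.   ]
 [ 0.239  0.971 -0.001]
 [ 0.    -0.001 -1.   ]] x yaw 166.14757278703362
```

```bash
cat > to.py <<'E'
import sys
from h import *
# usage: to.py knob z [value]  -> tool-frame shift (cm) and turn to stand over the knob with the bar along tool x
C=np.array([.5064,-.1853]); Y=np.radians(7.3)
K={"red":(0,.79),"across":(np.pi,1.15),"left":(np.pi/2,.595),"right":(-np.pi/2,.887)}
k,z=sys.argv[1],float(sys.argv[2]); o,v=K[k]; v=float(sys.argv[3]) if len(sys.argv)>3 else v
p=np.r_[C+.072*np.array([np.cos(Y+o),np.sin(Y+o)]),z]
yaw=(Y+o)%np.pi+v; x=[np.cos(yaw),np.sin(yaw),0]; zt=[0,0,-1]; R1=np.c_[x,np.cross(zt,x),zt]
s=get_obs(); R0=Ro.from_rotvec(s["tool_rot"]).as_matrix()
print("shift cm",(R0.T@(p-s["tool_pos"])*100).round(2),"turn",Ro.from_matrix(R0.T@R1).as_rotvec().round(3),"q",s["q"].round(2),"F",s["contact_force"].round(1),"t",s["t"],"open",s["opening"])
E
python3 to.py red 0.22
```

```text
shift cm [-60.32 -65.73   1.93] turn [-1.000e-03  1.000e-03  1.982e+00] q [ 1.21  0.05  1.61 -0.    1.48 -0.12] F [ 0.3 -0.3  0.5] t 0.2 open 0.08539343531658193
```

```bash
r='[-60.3,-65.7,0,0,0,1.98,90]'; true; python3 -m jog '[[-60.3,-65.7,0,0,0,1.98,90],[-60.3,-65.7,0,0,0,1.98,90],[-60.3,-65.7,0,0,0,1.98,90],[-60.3,-65.7,0,0,0,1.98,90],[-60.3,-65.7,0,0,0,1.98,90],[-60.3,-65.7,0,0,0,1.98,90],[-60.3,-65.7,0,0,0,1.98,90],[-60.3,-65.7,0,0,0,1.98,90]]' 25; python3 to.py red 0.22
```

```text
t: 0.87
tool_pos: [0.3099, 0.3126, 0.2392]
tool_rot: [1.834, 2.55, -0.0]
contact_force: [2.4, 0.0, -1.2]
opening: 0.0555
shift cm [-54.85   9.87   1.96] turn [0.001 0.001 0.977] q [ 0.62 -0.42  2.02 -0.    1.54  0.3 ] F [ 2.4  0.  -1.2] t 0.8667 open 0.05545039783896017
```

```bash
python3 -m jog '[[-54.8,9.9,0,0,0,0.977,90],[-54.8,9.9,0,0,0,0.977,90],[-54.8,9.9,0,0,0,0.977,90],[-54.8,9.9,0,0,0,0.977,90],[-54.8,9.9,0,0,0,0.977,90],[-54.8,9.9,0,0,0,0.977,90],[-54.8,9.9,0,0,0,0.977,90],[-54.8,9.9,0,0,0,0.977,90]]'; python3 to.py red 0.22
```

```text
t: 1.53
tool_pos: [0.4702, 0.0199, 0.2395]
tool_rot: [2.82, 1.382, 0.001]
contact_force: [0.9, 0.6, 0.5]
opening: 0.0548
shift cm [-8.89 20.52  1.97] turn [ 0.001 -0.    -0.006] q [-0.12 -0.33  1.96 -0.    1.51  0.54] F [0.9 0.6 0.5] t 1.5333 open 0.05476338507680616
```

```bash
python3 -m jog '[[-8.9,20.5,0,0,0,0,90],[-8.9,20.5,0,0,0,0,90],[-8.9,20.5,0,0,0,0,90],[-8.9,20.5,0,0,0,0,90],[-8.9,20.5,0,0,0,0,90],[-8.9,20.5,0,0,0,0,90],[-8.9,20.5,0,0,0,0,90],[-8.9,20.5,2,0,0,0,90]]'; python3 to.py red 0.135
python3 - <<'E'
from h import *
im=get_image("scene"); u,v=proj("scene",[.506,-.185,.14])[0].astype(int)
cv2.imwrite("pics/s2.png",cv2.convertScaleAbs(cv2.resize(im[max(0,v-110):v+90,max(0,u-120):u+120,::-1],None,fx=3,fy=3),alpha=1.6))
E
```

```text
t: 2.2
tool_pos: [0.5799, -0.1779, 0.2238]
tool_rot: [2.817, 1.377, 0.009]
contact_force: [0.1, 0.7, 0.3]
opening: 0.0551
shift cm [-0.01 -0.34  8.88] turn [ 0.008 -0.002 -0.008] q [-0.42  0.01  1.68  0.    1.44  0.24] F [0.1 0.7 0.3] t 2.2 open 0.05506756097990233
```

View pics/s2.png

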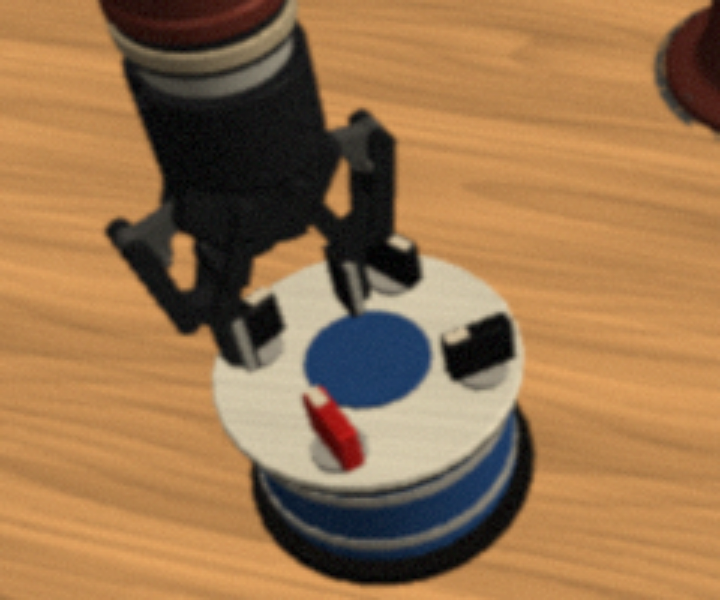

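The scene crop shows the gripper at about (270,250), still high above the lid with its jaws across the red bar, which is at (335,430). Descending and closing.

```bash
python3 -m jog '[[0,-0.3,3,0.008,0,-0.008,90],[0,-0.3,6,0.008,0,-0.008,90],[0,-0.3,8.8,0.008,0,-0.008,90],[0,-0.3,8.8,0.008,0,-0.008,90],[0,-0.3,8.8,0.008,0,-0.008,90]]'; python3 to.py red 0.135
```

```text
t: 2.67
tool_pos: [0.5725, -0.1725, 0.1268]
tool_rot: [-2.804, -1.387, 0.012]
contact_force: [-0.2, -0.1, 0.8]
opening: 0.0556
shift cm [ 0.03  0.63 -0.83] turn [-0.015  0.001  0.002] q [-0.42  0.09  1.77  0.    1.3   0.23] F [-0.2 -0.1  0.8] t 2.6667 open 0.05555398369039221
```

```bash
python3 -m jog '[[0,0.6,-0.8,-0.015,0,0,90],[0,0.6,-0.8,-0.015,0,0,90],[0,0.6,-0.8,-0.015,0,0,90],[0,0.6,-0.8,-0.015,0,0,90]]'; python3 to.py red 0.135
```

```text
t: 3.0
tool_pos: [0.5786, -0.1766, 0.1372]
tool_rot: [2.813, 1.392, 0.002]
contact_force: [-0.0, 0.6, 0.3]
opening: 0.0552
shift cm [-0.01 -0.09  0.22] turn [0.004 0.    0.002] q [-0.42  0.09  1.75 -0.    1.3   0.23] F [-0.   0.6  0.3] t 3.0 open 0.05523452430879613
```

```bash
python3 -m jog '[[0,-0.1,0.2,0,0,0,90],[0,-0.1,0.2,0,0,0,255],[0,-0.1,0.2,0,0,0,255],[0,-0.1,0.2,0,0,0,255],[0,-0.1,0.2,0,0,0,255],[0,-0.1,0.2,0,0,0,255],[0,-0.1,0.2,0,0,0,255],[0,-0.1,0.2,0,0,0,255]]' 30; python3 to.py red 0.135 0
```

```text
t: 3.67
tool_pos: [0.5781, -0.1761, 0.1352]
tool_rot: [2.812, 1.392, 0.003]
contact_force: [1.6, -1.5, -1.5]
opening: 0.0133
shift cm [-0.02 -0.02  0.02] turn [ 0.004 -0.002  0.792] q [-0.42  0.09  1.76 -0.    1.29  0.23] F [ 1.6 -1.5 -1.5] t 3.6667 open 0.013250987330240854
```

```bash
python3 -m jog '[[0,0,0,0,0,0.12,255],[0,0,0,0,0,0.24,255],[0,0,0,0,0,0.36,255],[0,0,0,0,0,0.48,255],[0,0,0,0,0,0.60,255],[0,0,0,0,0,0.72,255],[0,0,0,0,0,0.77,255],[0,0,0,0,0,0.77,255]]'; python3 -m jog '[[0,0,0,0,0,0,255],[0,0,0,0,0,0,255]]'; python3 to.py red 0.135 0; python3 -c "from station import *;print(get_obs()['wrist_torque'])"
```

```text
t: 4.33
tool_pos: [0.5785, -0.177, 0.1352]
tool_rot: [3.128, 0.232, 0.007]
contact_force: [3.2, -3.6, -2.7]
opening: 0.0133
t: 4.5
tool_pos: [0.5786, -0.177, 0.1352]
tool_rot: [3.128, 0.233, 0.007]
contact_force: [2.0, -1.3, -0.6]
opening: 0.0134
shift cm [-0.06 -0.1   0.02] turn [ 0.005 -0.004  0.021] q [-0.42  0.09  1.76 -0.    1.29  1.  ] F [ 2.  -1.3 -0.6] t 4.5 open 0.01336833641381003
[-0.13723309 -0.20840632 -0.01189591]
```

```bash
python3 -m jog '[[0,0,0,0,0,0.04,255],[0,0,0,0,0,0.04,255],[0,0,0,0,0,0.04,90],[0,0,0,0,0,0.04,90],[0,0,0,0,0,0.04,90],[0,0,-3,0,0,0.04,90],[0,0,-6,0,0,0.04,90],[0,0,-8,0,0,0.04,90]]'; python3 to.py across 0.215
```

```text
t: 5.17
tool_pos: [0.5786, -0.1767, 0.2178]
tool_rot: [3.132, 0.17, 0.01]
contact_force: [0.3, -0.4, 0.6]
opening: 0.0552
shift cm [-14.47   0.21   0.19] turn [ 0.008 -0.002 -1.169] q [-0.42  0.01  1.69 -0.    1.43  1.04] F [ 0.3 -0.4  0.6] t 5.1667 open 0.05516218416092698
```

```bash
python3 -m jog '[[-4,0.2,0,0.008,0,-0.12,90],[-8,0.2,0,0.008,0,-0.24,90],[-12,0.2,0,0.008,0,-0.36,90],[-14.4,0.2,0,0.008,0,-0.48,90],[-14.4,0.2,0,0.008,0,-0.60,90],[-14.4,0.2,0,0.008,0,-0.72,90],[-14.4,0.2,0,0.008,0,-0.84,90],[-14.4,0.2,0,0.008,0,-0.96,90]]'; python3 to.py across 0.215
python3 - <<'E'
from h import *
im=get_image("scene"); u,v=proj("scene",[.506,-.185,.14])[0].astype(int)
cv2.imwrite("pics/s3.png",cv2.convertScaleAbs(cv2.resize(im[max(0,v-110):v+90,max(0,u-120):u+120,::-1],None,fx=3,fy=3),alpha=1.6))
E
```

```text
t: 5.83
tool_pos: [0.4352, -0.1942, 0.217]
tool_rot: [-2.699, -1.607, -0.005]
contact_force: [-0.1, -0.5, -1.2]
opening: 0.0552
shift cm [-0.03 -0.01  0.2 ] turn [ 0.002 -0.003 -0.203] q [-0.58 -0.3   1.97  0.    1.47 -0.08] F [-0.1 -0.5 -1.2] t 5.8333 open 0.05524502968600502
```

View pics/s3.png

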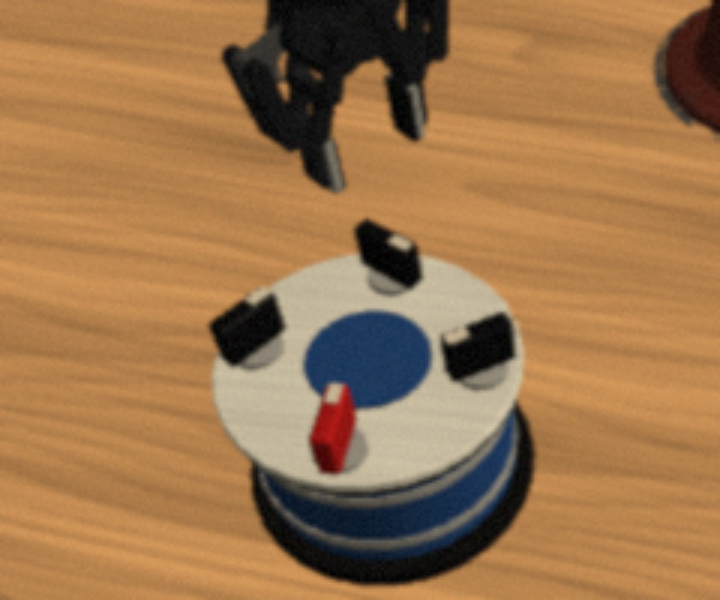

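The red bar at (333,427) now points radially, with its white mark towards the blue disc; the other three are unmoved. The across knob is next.

```bash
python3 -m jog '[[0,0,0,0,0,-0.12,90],[0,0,0,0,0,-0.2,90],[0,0,3,0,0,-0.2,90],[0,0,5.5,0,0,-0.2,90],[0,0,7,0,0,-0.2,90],[0,0,7,0,0,-0.2,90],[0,0,7,0,0,-0.2,90]]'; python3 to.py across 0.135
```

```text
t: 6.47
tool_pos: [0.4349, -0.1936, 0.1463]
tool_rot: [-2.521, -1.871, -0.003]
contact_force: [0.0, 0.3, -0.8]
opening: 0.0553
shift cm [-0.08  0.03  1.12] turn [-0.    -0.003 -0.001] q [-0.58 -0.24  2.04  0.    1.34 -0.28] F [ 0.   0.3 -0.8] t 6.4667 open 0.05526594014827458
```

```bash
python3 -m jog '[[-0.1,0,1.1,0,0,0,90],[-0.1,0,1.1,0,0,0,90],[-0.1,0,1.1,0,0,0,255],[-0.1,0,1.1,0,0,0,255],[-0.1,0,1.1,0,0,0,255],[-0.1,0,1.1,0,0,0,255],[-0.1,0,1.1,0,0,0,255],[-0.1,0,1.1,0,0,0,255]]' 30; python3 to.py across 0.135 0
```

```text
t: 7.13
tool_pos: [0.4348, -0.1948, 0.1361]
tool_rot: [-2.522, -1.871, -0.003]
contact_force: [-3.3, 0.7, 4.3]
opening: 0.0135
shift cm [0.04 0.01 0.11] turn [-0.002 -0.002  1.149] q [-0.58 -0.23  2.05  0.    1.32 -0.29] F [-3.3  0.7  4.3] t 7.1333 open 0.013517304609269426
```

```bash
python3 -m jog '[[0,0,0,0,0,0.12,255],[0,0,0,0,0,0.24,255],[0,0,0,0,0,0.36,255],[0,0,0,0,0,0.48,255],[0,0,0,0,0,0.60,255],[0,0,0,0,0,0.72,255],[0,0,0,0,0,0.84,255],[0,0,0,0,0,0.9,255]]'; python3 to.py across 0.135 0
```

```text
t: 7.8
tool_pos: [0.4355, -0.1954, 0.1361]
tool_rot: [-3.087, -0.581, -0.005]
contact_force: [3.6, -1.4, -1.0]
opening: 0.0136
shift cm [-0.01 -0.11  0.11] turn [ 0.    -0.003  0.244] q [-0.58 -0.23  2.05  0.    1.31  0.62] F [ 3.6 -1.4 -1. ] t 7.8 open 0.013638888283571798
```

```bash
python3 -m jog '[[0,0,0,0,0,0.12,255],[0,0,0,0,0,0.24,255],[0,0,0,0,0,0.27,255],[0,0,0,0,0,0.27,255],[0,0,0,0,0,0.27,255],[0,0,0,0,0,0.27,255],[0,0,0,0,0,0.27,90],[0,0,0,0,0,0.27,90]]'; python3 to.py across 0.215 0
```

```text
t: 8.47
tool_pos: [0.4353, -0.1952, 0.1359]
tool_rot: [-3.136, -0.158, -0.004]
contact_force: [-0.4, 0.5, 0.6]
opening: 0.0362
shift cm [-0.   -0.08 -7.91] turn [-0.001 -0.003 -0.027] q [-0.58 -0.23  2.05  0.    1.32  0.89] F [-0.4  0.5  0.6] t 8.4667 open 0.036220366193344615
```

```bash
python3 -m jog '[[0,0,0,0,0,0,90],[0,0,0,0,0,0,90],[0,0,-3,0,0,0,90],[0,0,-6,0,0,0,90],[0,0,-8,0,0,0,90],[0,0,-8,0,0,0,90],[0,0,-8,0,0,0,90]]'; python3 to.py left 0.215
```

```text
t: 9.05
tool_pos: [0.4358, -0.1957, 0.2175]
tool_rot: [3.137, 0.158, 0.008]
contact_force: [-0.1, -0.2, 0.0]
opening: 0.0554
shift cm [ 6.94 -7.52  0.28] turn [ 6.000e-03 -2.000e-03 -2.193e+00] q [-0.58 -0.3   1.97  0.    1.47  0.89] F [-0.1 -0.2  0. ] t 9.05 open 0.055403179277695544
```

```bash
python3 -m jog '[[2,-2,0,0,0,-0.12,90],[4,-4,0,0,0,-0.24,90],[6,-6,0,0,0,-0.36,90],[6.9,-7.5,0,0,0,-0.48,90],[6.9,-7.5,0,0,0,-0.60,90],[6.9,-7.5,0,0,0,-0.72,90],[6.9,-7.5,0,0,0,-0.84,90],[6.9,-7.5,0,0,0,-0.96,90]]'; python3 -m jog '[[0,0,0,0,0,-0.12,90],[0,0,0,0,0,-0.24,90],[0,0,0,0,0,-0.36,90],[0,0,0,0,0,-0.48,90],[0,0,0,0,0,-0.60,90],[0,0,0,0,0,-0.72,90],[0,0,0,0,0,-0.84,90],[0,0,0,0,0,-0.96,90]]';  python3 to.py left 0.135
python3 - <<'E'
from h import *
im=get_image("scene"); u,v=proj("scene",[.506,-.185,.14])[0].astype(int)
cv2.imwrite("pics/s4.png",cv2.convertScaleAbs(cv2.resize(im[max(0,v-110):v+90,max(0,u-120):u+120,::-1],None,fx=3,fy=3),alpha=1.6))
E
```

```text
t: 9.72
tool_pos: [0.496, -0.1135, 0.2155]
tool_rot: [-2.705, -1.597, -0.003]
contact_force: [-0.4, -0.8, -0.4]
opening: 0.0551
t: 10.38
tool_pos: [0.4949, -0.1131, 0.2131]
tool_rot: [-1.652, -2.668, -0.002]
contact_force: [-0.3, 0.1, 0.1]
opening: 0.0552
shift cm [-0.2   0.17  7.81] turn [ 0.    -0.003 -0.261] q [-0.37 -0.21  1.91  0.    1.45 -0.83] F [-0.3  0.1  0.1] t 10.3833 open 0.05515016210048343
```

View pics/s4.png

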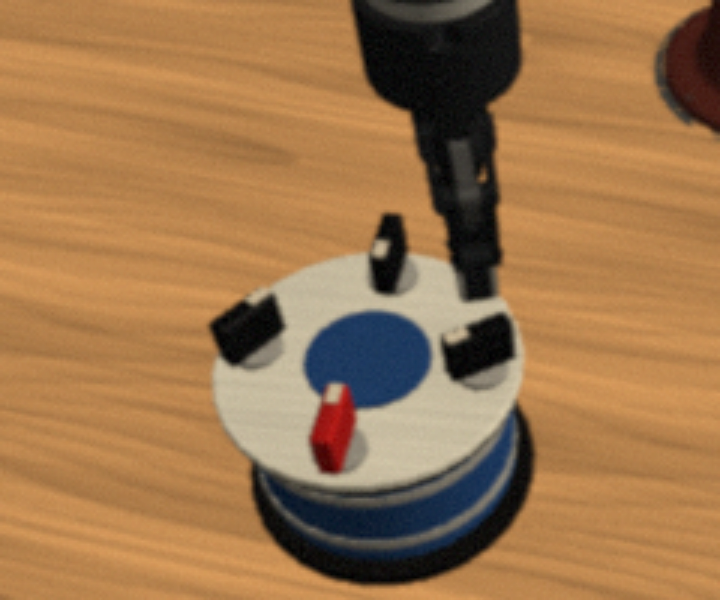

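The across knob at (388,255) is now radial with its mark inward. Red is still tight at (333,427), and left (480,345) and right (248,330) are unmoved.

```bash
python3 -m jog '[[-0.2,0.2,0,0,0,-0.12,90],[-0.2,0.2,0,0,0,-0.24,90],[-0.2,0.2,0,0,0,-0.26,90],[-0.2,0.2,3,0,0,-0.26,90],[-0.2,0.2,5.5,0,0,-0.26,90],[-0.2,0.2,7,0,0,-0.26,90],[-0.2,0.2,7,0,0,-0.26,90],[-0.2,0.2,7,0,0,-0.26,90]]'; python3 to.py left 0.135
```

```text
t: 11.1
tool_pos: [0.4964, -0.1133, 0.1417]
tool_rot: [-1.29, -2.858, -0.003]
contact_force: [0.7, -0.6, 0.2]
opening: 0.0549
shift cm [-0.1   0.02  0.67] turn [-0.001 -0.006  0.   ] q [-0.37 -0.14  1.97  0.    1.32 -1.1 ] F [ 0.7 -0.6  0.2] t 11.1 open 0.05490230835517818
```

```bash
python3 -m jog '[[-0.1,0,0.6,0,0,0,90],[-0.1,0,0.6,0,0,0,90],[-0.1,0,0.6,0,0,0,255],[-0.1,0,0.6,0,0,0,255],[-0.1,0,0.6,0,0,0,255],[-0.1,0,0.6,0,0,0,255],[-0.1,0,0.6,0,0,0,255],[-0.1,0,0.6,0,0,0,255]]' 30; python3 to.py left 0.135 0
```

```text
t: 11.77
tool_pos: [0.4966, -0.1149, 0.1366]
tool_rot: [-1.29, -2.857, 0.001]
contact_force: [-5.0, -2.7, 4.4]
opening: 0.0128
shift cm [0.03 0.12 0.16] turn [-0.005 -0.005  0.595] q [-0.37 -0.13  1.97 -0.    1.31 -1.1 ] F [-5.  -2.7  4.4] t 11.7667 open 0.012840716352593705
```

```bash
python3 -m jog '[[0,0,0,0,0,0.12,255],[0,0,0,0,0,0.24,255],[0,0,0,0,0,0.36,255],[0,0,0,0,0,0.48,255],[0,0,0,0,0,0.6,255],[0,0,0,0,0,0.62,255],[0,0,0,0,0,0.62,255],[0,0,0,0,0,0.62,255]]'; python3 to.py left 0.135 0; python3 -m jog '[[0,0,0,0,0,0,255],[0,0,0,0,0,0,90],[0,0,0,0,0,0,90],[0,0,0,0,0,0,90],[0,0,-3,0,0,0,90],[0,0,-6,0,0,0,90],[0,0,-8,0,0,0,90],[0,0,-8,0,0,0,90]]'; python3 to.py right 0.215
```

```text
t: 12.43
tool_pos: [0.4966, -0.115, 0.1367]
tool_rot: [-2.096, -2.332, 0.005]
contact_force: [0.0, -0.9, -1.5]
opening: 0.0131
shift cm [0.1  0.08 0.17] turn [-0.006 -0.002 -0.021] q [-0.37 -0.13  1.97 -0.    1.31 -0.48] F [ 0.  -0.9 -1.5] t 12.4333 open 0.013115949592630256
t: 13.1
tool_pos: [0.4999, -0.1162, 0.223]
tool_rot: [2.098, 2.333, 0.001]
contact_force: [0.6, 0.7, 0.3]
opening: 0.0552
shift cm [-14.14   0.07   0.83] turn [ 0.002  0.003 -0.909] q [-0.37 -0.21  1.89 -0.    1.46 -0.48] F [0.6 0.7 0.3] t 13.1 open 0.05518758921048019
```

```bash
python3 -m jog '[[-4,0.1,0,0,0,-0.12,90],[-8,0.1,0,0,0,-0.24,90],[-12,0.1,0,0,0,-0.36,90],[-14.1,0.1,0,0,0,-0.48,90],[-14.1,0.1,0,0,0,-0.60,90],[-14.1,0.1,0,0,0,-0.72,90],[-14.1,0.1,0,0,0,-0.84,90],[-14.1,0.1,0,0,0,-0.91,90]]';  python3 to.py right 0.135
python3 - <<'E'
from h import *
im=get_image("scene"); u,v=proj("scene",[.506,-.185,.14])[0].astype(int)
cv2.imwrite("pics/s5.png",cv2.convertScaleAbs(cv2.resize(im[max(0,v-110):v+90,max(0,u-120):u+120,::-1],None,fx=3,fy=3),alpha=1.6))
E
```

```text
t: 13.77
tool_pos: [0.5155, -0.2565, 0.2223]
tool_rot: [0.854, 3.021, -0.0]
contact_force: [0.7, -0.1, -0.2]
opening: 0.0554
shift cm [-0.   -0.02  8.73] turn [0.    0.002 0.006] q [-0.59 -0.05  1.75  0.    1.45 -1.61] F [ 0.7 -0.1 -0.2] t 13.7667 open 0.05536040591884634
```

View pics/s5.png

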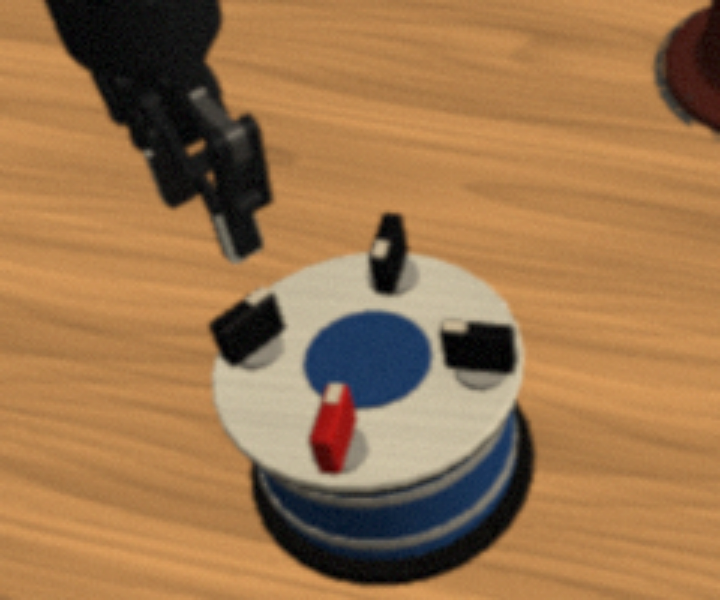

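The left knob at (480,347) is now radial with its mark inward; only the right knob (248,328) is left.

```bash
python3 -m jog '[[0,0,3,0,0,0,90],[0,0,6,0,0,0,90],[0,0,8,0,0,0,90],[0,0,8,0,0,0,90],[0,0,8,0,0,0,90]]'; python3 to.py right 0.135
```

```text
t: 14.23
tool_pos: [0.5148, -0.2557, 0.1408]
tool_rot: [-0.854, -3.022, -0.001]
contact_force: [0.6, 0.1, 0.4]
opening: 0.0551
shift cm [-0.12 -0.04  0.58] turn [ 0.001 -0.001  0.005] q [-0.59  0.02  1.82  0.    1.31 -1.61] F [0.6 0.1 0.4] t 14.2333 open 0.055121421099117725
```

```bash
python3 -m jog '[[-0.1,0,0.5,0,0,0,90],[-0.1,0,0.5,0,0,0,90],[-0.1,0,0.5,0,0,0,255],[-0.1,0,0.5,0,0,0,255],[-0.1,0,0.5,0,0,0,255],[-0.1,0,0.5,0,0,0,255],[-0.1,0,0.5,0,0,0,255],[-0.1,0,0.5,0,0,0,255]]' 30; python3 to.py right 0.135 0
```

```text
t: 14.9
tool_pos: [0.5149, -0.2577, 0.1371]
tool_rot: [-0.855, -3.021, 0.004]
contact_force: [-5.4, -2.7, 3.7]
opening: 0.0133
shift cm [0.   0.12 0.21] turn [-0.003  0.     0.892] q [-0.59  0.02  1.82 -0.    1.3  -1.61] F [-5.4 -2.7  3.7] t 14.9 open 0.013323883724082896
```

```bash
python3 -m jog '[[0,0,0,0,0,0.12,255],[0,0,0,0,0,0.24,255],[0,0,0,0,0,0.36,255],[0,0,0,0,0,0.48,255],[0,0,0,0,0,0.6,255],[0,0,0,0,0,0.72,255],[0,0,0,0,0,0.84,255],[0,0,0,0,0,0.9,255]]'; python3 -m jog '[[0,0,0,0,0,0.01,255],[0,0,0,0,0,0.01,255],[0,0,0,0,0,0.01,255]]'; python3 to.py right 0.135 0
```

```text
t: 15.57
tool_pos: [0.5151, -0.2576, 0.1372]
tool_rot: [2.09, 2.345, -0.004]
contact_force: [0.4, 0.3, -1.8]
opening: 0.0135
t: 15.82
tool_pos: [0.5151, -0.2576, 0.1371]
tool_rot: [2.1, 2.337, -0.004]
contact_force: [0.1, 0.0, -2.4]
opening: 0.0131
shift cm [0.09 0.06 0.21] turn [-0.002  0.002 -0.021] q [-0.59  0.02  1.82 -0.    1.3  -0.7 ] F [ 0.1  0.  -2.4] t 15.8167 open 0.013145592596131971
```

```bash
python3 -m jog '[[0,0,0,0,0,0,90],[0,0,0,0,0,0,90],[0,0,0,0,0,0,90],[0,0,0,0,0,0,90],[0,0,-3,0,0,0,90],[0,0,-6,0,0,0,90],[0,0,-9,0,0,0,90],[0,0,-12,0,0,0,90]]'; python3 -m jog '[[-4,0,0,0,0,0,90],[-8,0,0,0,0,0,90],[-12,0,0,0,0,0,90],[-16,0,0,0,0,0,90],[-20,0,0,0,0,0,90],[-20,0,0,0,0,0,90],[-20,0,0,0,0,0,90],[-20,0,0,0,0,0,90]]'
python3 - <<'E'
from h import *
im=get_image("top")
cv2.imwrite("pics/c6.png",cv2.convertScaleAbs(cv2.resize(im[165:285,312:452,::-1],(700,600),interpolation=cv2.INTER_CUBIC),alpha=1.8))
o=get_obs(); print(o["contact_force"],o["dq"].round(3),o["t"])
E
```

```text
t: 16.48
tool_pos: [0.5151, -0.2573, 0.2586]
tool_rot: [2.1, 2.337, -0.004]
contact_force: [-0.4, -0.0, -0.9]
opening: 0.0552
t: 17.15
tool_pos: [0.5363, -0.456, 0.2586]
tool_rot: [-2.1, -2.336, 0.004]
contact_force: [0.4, 0.7, -0.7]
opening: 0.0551
[ 0.43439001 -0.4751163  -0.12060344] [ 0.013 -0.018  0.007 -0.003 -0.002 -0.   ] 17.2
```

View pics/c6.png

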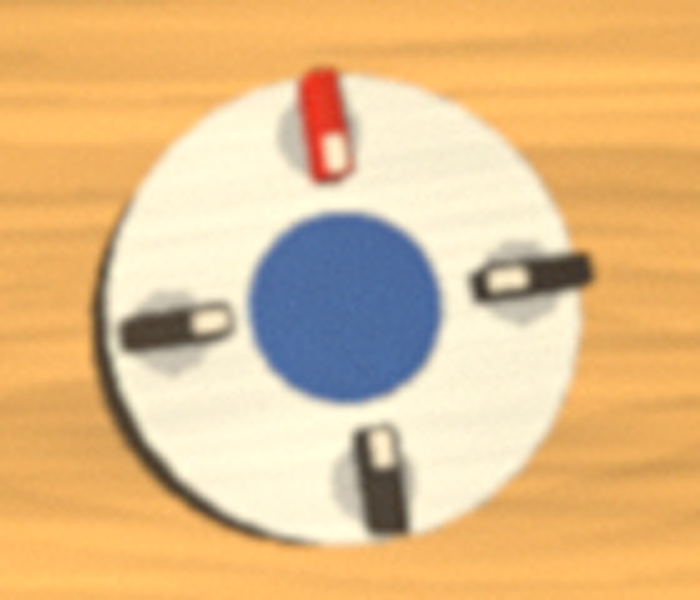

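All four bars lie radially with their marks inward: red (326,125), right (532,277), across (381,480) and left (178,327). A quick numeric check first, then hand-in.

Run:
```python
from h import *
K={"red":[(319,72),(333,178),0],"across":[(393,533),(376,428),180],"left":[(124,336),(232,319),90],"right":[(590,269),(476,286),-90]}
ok=True
for k,(a,b,o) in K.items():
    p=ray("top",(np.array([a,b])-2)/5.+[312,165],.152); d=p[1]-p[0]
    v=(np.degrees(np.arctan2(d[1],d[0]))-7.3-o-180+180)%360-180; print(k,"deg",v); ok&=abs(v)<8
print(finish_job() if ok else "check")
```

```text
red deg -1.398130662711651
across deg 0.2591829932015344
left deg 0.8986085073868821
right deg 0.43439665598384636
the job is handed in; nothing more can be done
None
```

I tightened the blue barrel's four knobs in star order: red, across, left, right. Each was gripped along its bar, turned clockwise to the lid's radius and released. The job was handed in at about 17 s.

- **Knob angles:** a last top-view check, with bar ends read by eye from the picture, put all four within about 1.4° of fully tight (limit 10°). White marks point at the lid's middle.
- **Order:** pictures after each of the first three knobs showed only that knob had turned.
- **Hard stop:** I aimed each turn at or about 0.02 rad past the measured radial line. The one torque reading, on red just before its last 0.04 rad, showed no stop contact, so tightness rests on the measured angles.
- **Arm:** it ended about 20 cm to the side of the barrel and 26 cm above the bench, touching nothing; the force readings were under 1 N. Those printed during the work stayed below about 8 N.
- **One slip on the way:** on the first descent to the red knob the tool ended 8 mm lower than planned and 6 mm to the side. There was no contact, and I corrected it before gripping.

No check failed or disagreed beyond a few mm; the hand-in itself gives no verdict.

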